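Slide the breakfast board out over the scrap caddy and sweep the nutshells in

ROBOT

A 6-joint arm with a two-finger parallel gripper is mounted at the origin on a cart in front of the work surface, level with it; the furniture and walls round the work are solid. World frame = base frame: x ahead of the robot, y to its left, z up, the work surface at z = 0. Lengths are in m, angles in rad, forces in N, time in s.
With the tool pointing down it reaches from about 0.35 to 0.775 m from the base axis. Payload 7.3 kg.
Tool frame: the origin (TCP) lies midway between the tips of the shut fingers; the grasp point (between the pads) lies 19 mm behind it (robot.grip_depth is the z of the grasp point in the tool frame, in m); z points along the fingers, y is the line along which they close (so a half turn about z gives the same grasp; the last joint's range is limited). The gripper opens to 92 mm and grips with 3 to 60 N. Pads are 19 mm wide; open, the fingers measure 130 mm over their backs; the gripper's body (75 mm by 190 mm) begins 47 mm behind the grasp point.
Start: joints at [-0.146, 0.342, 1.524, -0, 1.275, -0.146], TCP at [0.525, 0, 0.227] pointing down, gripper open.
Joint ranges: [-2.53, 2.53], [-0.77, 2.02], [0.04, 2.7], [-1, 4.14], [0.28, 2.66], [-3.11, 3.11]. Speed limits (rad/s): [2.57, 2.57, 3.14, 3.14, 3.14, 3.14].

INTERFACE

Orientations are given as [roll, pitch, yaw] about the fixed x, y, z axes, in that order (R = Rz(yaw) Ry(pitch) Rx(roll)).
In Python, from cell import robot, viewer gives the robot as it stands.
- The arm moves only by the tool step_arm, never from a script. Its argument "increments" is a list of rows, each an object with "delta_pos": the shift along the tool's x, y, z in cm, a list of three; "dr": the turn, a rotation vector about the tool's x, y, z in degrees, a list of three; "fingers": the closure, from -1 (fully open) to 1 (shut), so that 0 is half open. In form: [{"delta_pos": [tx, ty, tz], "dr": [wx, wy, wz], "fingers": fingers}, ...]. A call has exactly 5 rows; each row is the pose to reach, as a shift and turn from the pose commanded when the call began, along the tool's axes at that moment; what a row does not reach only later rows make up. A row lasts 1/8 s, in which the tool goes at most 62.5 mm and 10.7 degrees, less where a joint would pass 70% of its speed; a pose out of reach is approached as far as the arm can. A call with a gripper value outside its range is refused whole. The fingers move at their own pace and stop on an object; "newtons" is the grip in N (left out, the last holds). Time passes only in rows, so rows that repeat a pose let the fingers close, or fill a call up. It gives the time, the measured TCP pose, the force, the opening and the grip force at its end, in the units of the state.
- robot.observe(): the state, without advancing time (a new reading comes with each control period).
- viewer.read_camera(name): name is "scene" or "side" or "wrist"; returns the picture (400x640x3 uint8, red, green, blue); there is no depth.
- viewer.camera_params(name): a dict with "K" (3x3 intrinsics, pixels), "T" (4x4, takes a point from camera to world coordinates). Camera axes: x right, y down, z forward; pixel columns grow to the right and rows downward; lengths in m; the calibration is good to about 2 mm. The wrist camera is an equidistant fisheye: a pixel r from the principal point sees the ray r / f radians off the axis. A picture is of the moment at which its call begins: read the wrist's pose just before it. camera_params takes no time and is no camera call; for the wrist camera it gives the pose at the moment of the call.
- robot.hand_in(): hands the job in; it is judged then, once.
The state is a dict: "time": time; "qpos": joint angles; "qvel": joint speeds; "joint_efforts": joint torques, N m; "tool_pos": TCP position; "tool_rot": TCP orientation; "contact_force": force on the tool from outside, world axes, zero at the start; "torque": the same for the moment, N m; "opening": finger opening in m; "grip_force": force on a finger pad.
Only numpy, scipy, OpenCV 4.12 (cv2) and the standard library are available. Lean on these libraries where they do the work, as an engineer would, in place of code of your own. Each camera call takes 0.05 s, during which the arm holds its last target. There are 200 camera calls.

TASK

Clear the nutshells off the breakfast board without picking anything up. First push the board sideways and along the table until it is centred on the scrap caddy that hangs on the table's right side, lies square to that edge, and sticks out about 5 cm past the edge over the caddy's mouth, with both half shells still on it. Then push both shells along the board and off its end so that they drop into the caddy; leave the board lying there and every other thing where it stands.

Things in the scene. Friction and masses are not known exactly. Their poses are not given: they have to be found in the camera images.
- board: Plain light-wood breakfast board lying flat, 140 mm (its x) by 280 mm (its y) by 14 mm thick, 0.3 to 0.6 kg, corner radius 16 mm. Origin: centre of its underside (z = 0 on the table). Its y axis is its long axis, pointing roughly to world +y, turned up to 0.2 rad; the end with a 20 mm hanging hole is +y. The side toward the robot and the +y end have at least 40 mm free beside them.
- board_end (a point): Middle of the lower edge of the board's plain (-y) end, the end that goes out over the caddy, 140 mm from the board's origin. It starts on the table, 10 to 24 cm short of its place, and between 15 cm nearer the robot and 2.5 cm farther than the caddy's centre.
- shell_1: Half walnut shell on the board, dome up, 38 by 34 mm and 17.5 mm high, 12 g, loose; its solid shape is round, 34 mm across at the foot. Origin: centre of its flat underside, 14 mm above the table while on the board. It starts 55 to 85 mm from the board's centre toward the plain end, up to 45 mm off the middle line. Pushed gently it slides flat.
- shell_2: The other half walnut shell, the same in every way; it starts 30 to 70 mm from the board's centre toward the end with the hole, up to 45 mm off the middle line.
- caddy: Scrap caddy: open grey plastic bucket, 210 mm along the table's edge (x) by 134 mm (y) by 165 mm high, fixed on steel hangers beside the table's right edge. The edge is a straight line along x at world y = -0.28; the table ends there. Origin: centre of the bucket's underside; axes along the world's. Its inner walls slope a little; its inner floor is 4 mm up.
- caddy_mouth (a point): Centre of the caddy's mouth at rim height, 10 mm below the table top, so that the board passes over the rim. The mouth measures 194 mm in x by 118 mm in y inside; the inner face of its near wall is 10 mm past the table's edge.
- nut_bowl: Round stoneware bowl with whole walnuts, 92 mm across, 70 mm high with the nuts, behind the board. Fixed. Origin: centre of its underside.
- nutcracker: Steel nutcracker lying flat near the table's left edge, 150 by 52 by 12 mm, long axis its x, roughly along world x. Loose; leave it. Origin: middle, on the table.
- mug: Stoneware mug, 81 mm across, 74 mm high, at the back of the table, between bowl and canister. Fixed. Origin: centre of its underside.
- mill_1: Small salt mill, 44 mm across, 90 mm high, at the back of the table. Loose; leave it. Origin: centre of its underside.
- mill_2: Small pepper mill of the same size beside it. Loose; leave it. Origin: centre of its underside.
- tea_box: Cardboard tea carton, 72 by 135 by 78 mm, long side roughly along world x, near the robot on the right. Loose; leave it. Origin: centre of its underside.
- canister: Storage canister with wooden lid, 102 by 102 by 140 mm, in the back left corner. Fixed. Origin: centre of its underside.
- milk_jug: Small stoneware milk jug with a handle, 80 by 70 mm, 83 mm high, at the near left corner. Fixed. Origin: about the centre of its underside.

How it is judged:
On the way:
1. the board lies in its place over the caddy with both shells still on it (world y of board_end between -0.345 and -0.315 m and x of board_end in the frame of caddy between -0.02 and 0.02 m and angle between the y axis of board and the y axis of caddy, either way round below 0.12 rad and angle between board's own z axis and vertical below 0.03 rad and height (world z) of each of shell_1, shell_2 above 0.009 m and linear speed of board below 0.02 m/s), for 0.3 s.
At the end, for the whole second after the job is handed in: The board lies flat with the middle of its plain end 35 to 65 mm past the table's edge, within 20 mm of the caddy's centre along the edge and within 0.12 rad of square; both half shells lie at rest in the caddy, well below its rim (world y of board_end between -0.345 and -0.315 m and x of board_end in the frame of caddy between -0.02 and 0.02 m and angle between the y axis of board and the y axis of caddy, either way round below 0.12 rad and height (world z) of board below 0.004 m and angle between board's own z axis and vertical below 0.03 rad and x of shell_1 in the frame of caddy between -0.105 and 0.105 m and y of shell_1 in the frame of caddy between -0.067 and 0.067 m and z of shell_1 in the frame of caddy between -0.002 and 0.09 m and x of shell_2 in the frame of caddy between -0.105 and 0.105 m and y of shell_2 in the frame of caddy between -0.067 and 0.067 m and z of shell_2 in the frame of caddy between -0.002 and 0.09 m and linear speed of board below 0.01 m/s and linear speed of each of shell_1, shell_2 below 0.03 m/s); the robot touches nothing.
It fails at once if the board is lifted or tipped (height (world z) of board above 0.015 m or angle between board's own z axis and vertical above 0.12 rad).
It fails at once if a shell is picked up (height (world z) of any of shell_1, shell_2 above 0.036 m).
It fails at once if one of the other things on the table is shifted by more than 15 mm (distance of any of mill_1, mill_2, tea_box, nutcracker from where it was at the start of the episode above 0.015 m).
It also fails if it takes over 67 s, if anything falls off the work surface, if the arm or the gripper's body presses on something with over 40 N, if the wrist force passes 120 N, or if a joint passes its speed limit or range.

## Working session

There is one attempt and no reset: what is moved stays moved. The work goes in short steps, Python scripts to look and compute and a tool call to move; the robot and the scene stay as the last step left them, time stands still between calls to the robot, and variables do not carry over. Pictures are saved under pics/ and viewed, at most 10 in all, crops included, and the job is handed in when it is done.

Besides the shell and the picture viewer there is one more tool, called after "Request:" by a JSON object that holds its "method" and its "body", one argument or row to a line. step_arm: Moves the arm, as the interface text tells. Its arguments: {"type":"object","properties":{"increments":{"type":"array"},"newtons":{"type":"number"}},"required":["increments"]}

```bash
mkdir -p pics; ls
python3 - <<'E'
from cell import robot, viewer
import cv2,numpy as np
s=robot.observe();print(s['time'],s['tool_pos'],s['tool_rot'],s['opening'])
a=viewer.read_camera('scene');b=viewer.read_camera('side')
cv2.imwrite('pics/scene.png',a[...,::-1]);cv2.imwrite('pics/side.png',b[...,::-1])
for n in('scene','side','wrist'):
  p=viewer.camera_params(n);print(n,np.round(p['K'],1).tolist(),np.round(p['T'],3).tolist())
E
```

```text
pics
0.0 [5.24592743e-01 9.20141308e-05 2.26044774e-01] [-3.14005516e+00 -2.32771873e-04  1.57079691e+00] 0.09197840528667386
scene [[436.9, 0.0, 325.7], [0.0, 436.9, 200.7], [0.0, 0.0, 1.0]] [[-0.856, -0.319, 0.406, -0.026], [-0.516, 0.555, -0.653, 0.893], [-0.017, -0.768, -0.64, 0.834], [0.0, 0.0, 0.0, 1.0]]
side [[380.0, 0.0, 322.1], [0.0, 380.0, 199.4], [0.0, 0.0, 1.0]] [[-0.833, 0.317, -0.454, 0.96], [0.554, 0.456, -0.697, 0.626], [-0.014, -0.832, -0.555, 0.462], [0.0, 0.0, 0.0, 1.0]]
wrist [[309.7, 0.0, 321.1], [0.0, 309.7, 198.8], [0.0, 0.0, 1.0]] [[1.0, 0.001, -0.003, 0.524], [-0.0, -0.953, -0.304, 0.083], [-0.003, 0.304, -0.953, 0.384], [0.0, 0.0, 0.0, 1.0]]
```

View pics/scene.png

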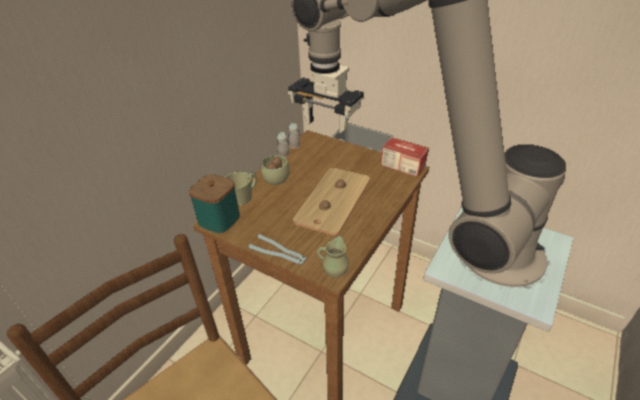

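View pics/side.png

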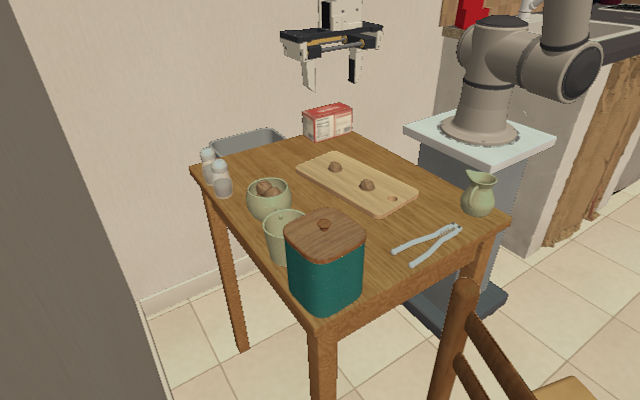

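Both views show the board (scene about (333,200), side about (357,183)) with two shells on it, the caddy behind the right table edge (side (247,140)), and the tea box near it. Next I'll take a wrist view and rectify it to a top-down map.

```bash
cat > h.py <<'E'
import cv2,numpy as np
from cell import robot,viewer
def proj(P,p,fish):
    P=np.asarray(P,float).reshape(-1,3); T=p['T'];K=p['K']
    c=(P-T[:3,3])@T[:3,:3]
    if fish:
        r=np.hypot(c[:,0],c[:,1])+1e-12; th=np.arctan2(r,c[:,2]); u=c[:,:2]/r[:,None]*th[:,None]
    else: u=c[:,:2]/c[:,2:]
    return u*[K[0,0],K[1,1]]+[K[0,2],K[1,2]]
# map: column = (Y1-y)/res, row = (X1-x)/res
X0,X1,Y0,Y1,R=0.25,0.85,-0.45,0.35,0.001
def top(name,z):
    p=viewer.camera_params(name); im=viewer.read_camera(name)
    xs=np.arange(X1,X0,-R);ys=np.arange(Y1,Y0,-R)
    X,Y=np.meshgrid(xs,ys,indexing='ij')
    out=[]
    for zz in np.atleast_1d(z):
        uv=proj(np.stack([X,Y,0*X+zz],-1),p,name=='wrist').astype(np.float32).reshape(*X.shape,2)
        out.append(cv2.remap(im,uv[...,0],uv[...,1],cv2.INTER_LINEAR))
    return im,out
def grid(o):
    o=o[...,::-1].copy()
    for v in np.arange(-0.4,0.9,0.1):
        r=int(round((X1-v)/R));c=int(round((Y1-v)/R))
        if 0<r<o.shape[0]: cv2.line(o,(0,r),(o.shape[1],r),(255,0,0),1);cv2.putText(o,f'x{v:.1f}',(2,r-2),0,.4,(0,0,255),1)
        if 0<c<o.shape[1]: cv2.line(o,(c,0),(c,o.shape[0]),(255,0,0),1);cv2.putText(o,f'y{v:.1f}',(c+2,12),0,.4,(0,0,255),1)
    return o
E
python3 - <<'E'
from h import *
for n in('wrist','scene','side'):
    im,(o,)=top(n,0.014); np.save(n+'0.npy',im); np.save(n+'T.npy',viewer.camera_params(n)['T'])
    cv2.imwrite(f'pics/top_{n}.png',grid(o))
E
```

```text
(no output)
```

View pics/top_wrist.png

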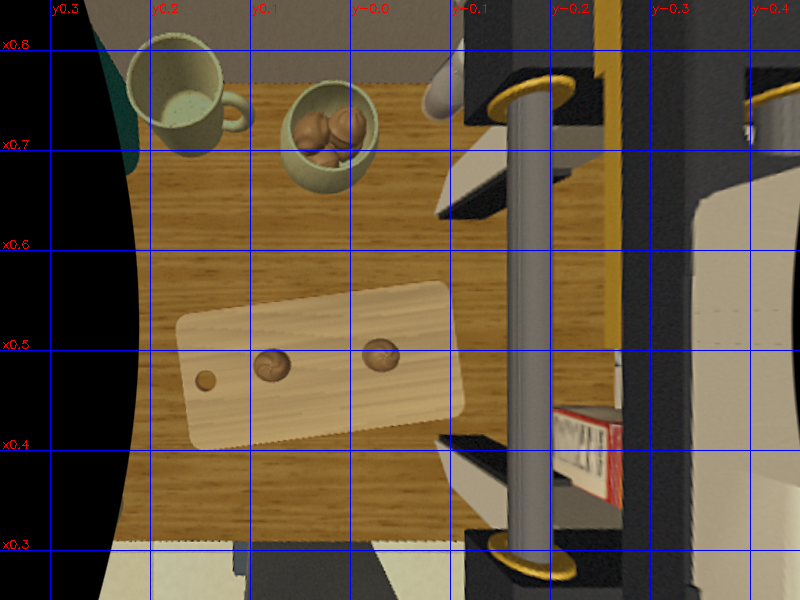

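View pics/top_side.png

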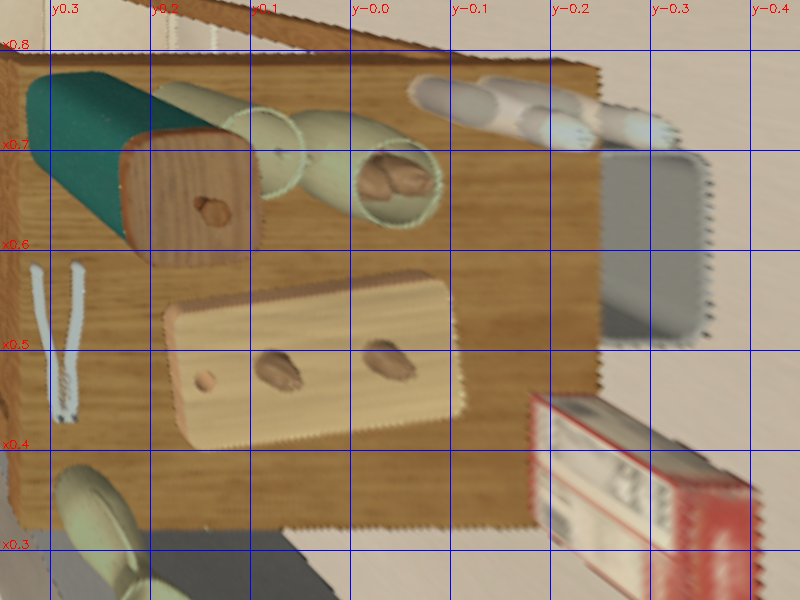

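The wrist map shows the board with corners around (177,318), (450,281), (463,418), (195,450), a yaw of about 0.13, and shells at (272,365) and (380,355). The bowl is around (0.70,0.025). The side map shows the caddy rim (rows 152–345). Next I'll fit these precisely.

```bash
cat >> h.py <<'E'
def board(o,lo=None,save=None):
    # light wood: bright yellowish; fit the rectangle of the biggest blob
    h=cv2.cvtColor(cv2.GaussianBlur(o,(5,5),0),cv2.COLOR_RGB2HSV)
    m=((h[...,0]>8)&(h[...,0]<28)&(h[...,2]>(lo or 150))&(h[...,1]>50)&(h[...,1]<150)).astype(np.uint8)
    m=cv2.morphologyEx(m,cv2.MORPH_OPEN,np.ones((7,7)))
    cs,_=cv2.findContours(m,cv2.RETR_EXTERNAL,cv2.CHAIN_APPROX_NONE)
    c=max(cs,key=cv2.contourArea)
    b=cv2.boxPoints(cv2.minAreaRect(cv2.convexHull(c)))
    P=np.c_[X1-b[:,1]*R,Y1-b[:,0]*R]; d=np.linalg.norm(P-np.roll(P,-1,0),axis=1)
    if d[0]>d[1]: P=np.roll(P,-1,0); d=np.roll(d,-1)
    e1=(P[0]+P[1])/2; e2=(P[2]+P[3])/2
    if e1[1]>e2[1]: e1,e2=e2,e1
    u=(e2-e1)/np.linalg.norm(e2-e1)
    cen=(e1+e2)/2; end=cen-0.14*u
    print('cen',cen.round(4),'end',end.round(4),'yaw',round(float(np.arctan2(-u[0],u[1])),3),'size',d[:2].round(4))
    q=cv2.fillPoly(np.zeros_like(m),[b.astype(int)],1); q=cv2.erode(q,np.ones((11,11)))
    s=((h[...,2]<140)&(q>0)).astype(np.uint8)
    n,_,st,ce=cv2.connectedComponentsWithStats(s)
    for i in range(1,n):
        if st[i,4]>150: print('  blob',(X1-ce[i][1]*R).round(4),(Y1-ce[i][0]*R).round(4),st[i,4])
    return cen,u
E
python3 - <<'E'
from h import *
import h
def topsaved(n,z):
    viewer_im=np.load(n+'0.npy');p=viewer.camera_params(n)
    xs=np.arange(X1,X0,-R);ys=np.arange(Y1,Y0,-R);X,Y=np.meshgrid(xs,ys,indexing='ij')
    uv=proj(np.stack([X,Y,0*X+z],-1),p,n=='wrist').astype(np.float32).reshape(*X.shape,2)
    return cv2.remap(viewer_im,uv[...,0],uv[...,1],cv2.INTER_LINEAR)
W=topsaved('wrist',.014);print(W[450,160],W[400,300],W[240,240],W[560,100])
for n in('wrist','scene','side'):
    print(n);board(topsaved(n,.014))
# caddy rim
out=[]
for n in('side','scene'):
    o=topsaved(n,-0.010);out.append(grid(o)[:,500:])
cv2.imwrite('pics/caddy.png',np.hstack(out))
E
```

```text
[134 100  41] [163 138  92] [133  96  41] [0 0 0]
wrist
cen [ 0.466 -0.396] end [ 0.606 -0.396] yaw 1.571 size [0.106 0.43 ]
  blob 0.6674 -0.3729 1024
  blob 0.5255 -0.4459 1414
scene
cen [ 0.3896 -0.3475] end [ 0.4997 -0.434 ] yaw 0.905 size [0.2877 0.5758]
  blob 0.6787 -0.4129 308
  blob 0.529 -0.3234 11089
  blob 0.3165 -0.1826 9920
  blob 0.2589 -0.4042 542
side
cen [0.4825 0.034 ] end [ 0.4976 -0.1052] yaw 0.108 size [0.152  0.2953]
  blob 0.4977 -0.0409 562
  blob 0.4851 0.073 788
  blob 0.4837 -0.0265 196
```

View pics/caddy.png

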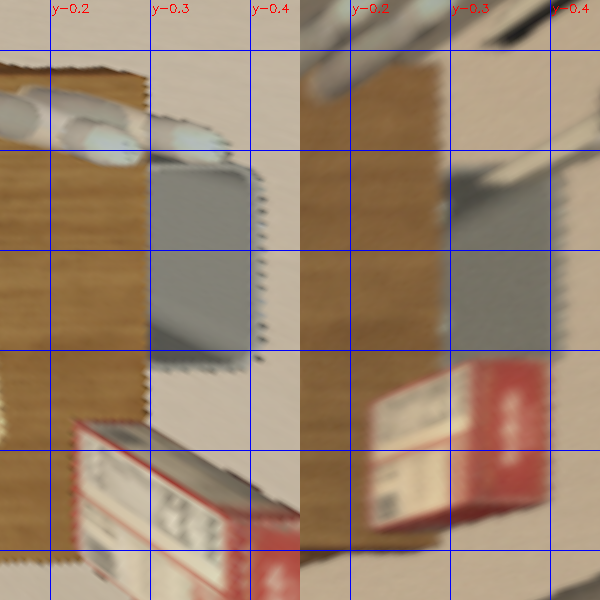

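Side half: the caddy's outer rim spans rows about 165–370 and its far side sits near y=-0.41, so its centre x is about 0.583. I'll tighten the board segmentation with an ROI.

```bash
python3 - <<'E'
s=open('h.py').read()
s=s.replace("m=((h[...,0]>8)&(h[...,0]<28)&(h[...,2]>(lo or 150))&(h[...,1]>50)&(h[...,1]<150)).astype(np.uint8)",
"m=((h[...,0]>8)&(h[...,0]<30)&(h[...,2]>(lo or 135))&(h[...,1]>60)&(h[...,1]<145)).astype(np.uint8); m[:170]=0; m[470:]=0; m[:,:130]=0; m[:,710:]=0")
open('h.py','w').write(s)
E
python3 - <<'E'
from h import *
for n in('wrist','scene','side'):
    print(n);p=viewer.camera_params(n);im=np.load(n+'0.npy')
    X,Y=np.meshgrid(np.arange(X1,X0,-R),np.arange(Y1,Y0,-R),indexing='ij')
    for z in (.014,.0):
        uv=proj(np.stack([X,Y,0*X+z],-1),p,n=='wrist').astype(np.float32).reshape(*X.shape,2)
        o=cv2.remap(im,uv[...,0],uv[...,1],cv2.INTER_LINEAR)
        board(o)
E
```

```text
wrist
cen [0.4849 0.0302] end [ 0.5034 -0.1086] yaw 0.132 size [0.139  0.2791]
  blob 0.4955 -0.0313 903
  blob 0.4853 0.0777 977
  blob 0.4695 0.1454 324
cen [0.4834 0.0282] end [ 0.502  -0.1106] yaw 0.133 size [0.1442 0.2894]
  blob 0.4945 -0.0355 976
  blob 0.4838 0.0775 1055
  blob 0.4673 0.1477 348
scene
cen [0.4904 0.0351] end [ 0.5084 -0.1038] yaw 0.129 size [0.157  0.3401]
  blob 0.514 0.0387 7699
  blob 0.4978 -0.035 1162
  blob 0.4872 0.075 1090
cen [0.4991 0.0209] end [ 0.5171 -0.1179] yaw 0.129 size [0.1594 0.3465]
  blob 0.5212 0.0264 7940
  blob 0.5068 -0.0508 1205
  blob 0.496 0.061 1124
side
cen [0.4741 0.0328] end [ 0.4861 -0.1067] yaw 0.086 size [0.1772 0.3823]
  blob 0.5495 0.111 729
  blob 0.5146 -0.1327 789
  blob 0.5132 0.1941 155
  blob 0.4977 -0.0409 562
  blob 0.4851 0.073 788
  blob 0.4837 -0.0265 196
  blob 0.4799 0.1996 576
  blob 0.4344 -0.1366 505
  blob 0.4066 0.1983 172
  blob 0.3922 0.2034 164
cen [0.469  0.0145] end [ 0.4805 -0.1251] yaw 0.083 size [0.1635 0.4219]
  blob 0.5372 0.0934 889
  blob 0.5002 -0.1675 1483
  blob 0.4993 0.1808 165
  blob 0.4833 -0.0617 600
  blob 0.4822 0.2017 184
  blob 0.4703 0.0558 833
  blob 0.4687 -0.047 209
  blob 0.4652 0.1908 723
  blob 0.4279 0.1855 164
  blob 0.4179 -0.1662 671
  blob 0.3895 0.1891 223
```

Request:
{"method": "step_arm", "body": {
  "increments": [
    {"delta_pos": [0.4, -2.6, 2], "dr": [0, 0, 10], "fingers": -1},
    {"delta_pos": [0.8, -5.2, 4], "dr": [0, 0, 20], "fingers": -1},
    {"delta_pos": [1.2, -8, 6], "dr": [0, 0, 30], "fingers": -1},
    {"delta_pos": [1.6, -10.6, 8], "dr": [0, 0, 40], "fingers": -1},
    {"delta_pos": [1.8, -13.1, 10], "dr": [0, 0, 50], "fingers": -1}
  ]
}}

```text
time: 0.88
tool_pos: [0.3931, 0.0182, 0.1262]
tool_rot: [3.141, -0.0, 0.693]
contact_force: [0.6, -0.2, -0.8]
opening: 0.0919
grip_force: 0.0
```

Request:
{"method": "step_arm", "body": {
  "increments": [
    {"delta_pos": [0, 0, 2], "dr": [0, 0, 10], "fingers": -1},
    {"delta_pos": [0, 0, 4], "dr": [0, 0, 20], "fingers": -1},
    {"delta_pos": [0, 0, 6], "dr": [0, 0, 30], "fingers": -1},
    {"delta_pos": [0, 0, 8], "dr": [0, 0, 32.4], "fingers": -1},
    {"delta_pos": [0, 0, 10], "dr": [0, 0, 32.4], "fingers": -1}
  ]
}}

```text
time: 1.5
tool_pos: [0.3942, 0.018, 0.0262]
tool_rot: [3.141, -0.0, 0.132]
contact_force: [0.3, 0.2, -0.0]
opening: 0.0921
grip_force: 0.0
```

Request:
{"method": "step_arm", "body": {
  "increments": [
    {"delta_pos": [0, 0, 0.8], "dr": [0, 0, 0], "fingers": -1},
    {"delta_pos": [0, 0, 1.5], "dr": [0, 0, 0], "fingers": -1},
    {"delta_pos": [0, 0, 1.8], "dr": [0, 0, 0], "fingers": -1},
    {"delta_pos": [0.4, 0, 1.8], "dr": [0, 0, 0], "fingers": -1},
    {"delta_pos": [0.8, 0, 1.8], "dr": [0, 0, 0], "fingers": -1}
  ]
}}

```text
time: 2.12
tool_pos: [0.4027, 0.019, 0.0091]
tool_rot: [3.141, -0.001, 0.133]
contact_force: [-0.0, -0.0, -0.1]
opening: 0.0919
grip_force: 0.0
```

Request:
{"method": "step_arm", "body": {
  "increments": [
    {"delta_pos": [0.2, 0, 0], "dr": [0, 0, 0], "fingers": -1},
    {"delta_pos": [0.4, 0, 0], "dr": [0, 0, 0], "fingers": -1},
    {"delta_pos": [0.7, 0, 0], "dr": [0, 0, 0], "fingers": -1},
    {"delta_pos": [1.1, 0, 0], "dr": [0, 0, 0], "fingers": -1},
    {"delta_pos": [1.5, 0, 0], "dr": [0, 0, 0], "fingers": -1}
  ]
}}

```text
time: 2.75
tool_pos: [0.4152, 0.0213, 0.0085]
tool_rot: [-3.141, 0.004, 0.133]
contact_force: [-4.3, -0.9, 3.9]
opening: 0.0916
grip_force: 2.6
```

Run:
```python
from h import *
im,(o,)=top('wrist',.014);board(o);cv2.imwrite('pics/w2.png',grid(o))
```

```text
cen [0.4945 0.0316] end [ 0.5131 -0.1071] yaw 0.133 size [0.1371 0.2764]
  blob 0.5565 0.0145 1884
  blob 0.5073 -0.0328 1339
  blob 0.4953 0.0798 1121
  blob 0.4799 0.146 395
```

Request:
{"method": "step_arm", "body": {
  "increments": [
    {"delta_pos": [0.5, 0, 0], "dr": [0, 0, 0.8], "fingers": -1},
    {"delta_pos": [1.0, 0, 0], "dr": [0, 0, 1.5], "fingers": -1},
    {"delta_pos": [1.5, 0, 0], "dr": [0, 0, 2.3], "fingers": -1},
    {"delta_pos": [2.0, 0, 0], "dr": [0, 0, 3.0], "fingers": -1},
    {"delta_pos": [2.5, 0, 0], "dr": [0, 0, 3.8], "fingers": -1}
  ]
}}

```text
time: 3.42
tool_pos: [0.4421, 0.0244, 0.0087]
tool_rot: [3.142, -0.0, 0.065]
contact_force: [-2.0, -0.2, -0.6]
opening: 0.0918
grip_force: 1.2
```

Request:
{"method": "step_arm", "body": {
  "increments": [
    {"delta_pos": [0.5, -0.03, 0], "dr": [0, 0, 0.8], "fingers": -1},
    {"delta_pos": [1.0, -0.06, 0], "dr": [0, 0, 1.5], "fingers": -1},
    {"delta_pos": [1.5, -0.1, 0], "dr": [0, 0, 2.3], "fingers": -1},
    {"delta_pos": [2.0, -0.13, 0], "dr": [0, 0, 3.0], "fingers": -1},
    {"delta_pos": [2.5, -0.16, 0], "dr": [0, 0, 3.8], "fingers": -1}
  ]
}}

```text
time: 4.05
tool_pos: [0.4668, 0.0277, 0.0087]
tool_rot: [3.142, -0.0, -0.001]
contact_force: [-1.8, 0.0, -1.0]
opening: 0.0916
grip_force: 1.1
```

Run:
```python
from h import *
im,(o,)=top('wrist',.014);board(o);cv2.imwrite('pics/w3.png',grid(o))
```

```text
cen [0.547  0.0275] end [ 0.547  -0.1125] yaw -0.0 size [0.136 0.275]
  blob 0.6059 0.0015 1779
  blob 0.554 0.0751 1111
  blob 0.55 -0.0352 1233
  blob 0.5474 0.1425 393
```

View pics/w3.png

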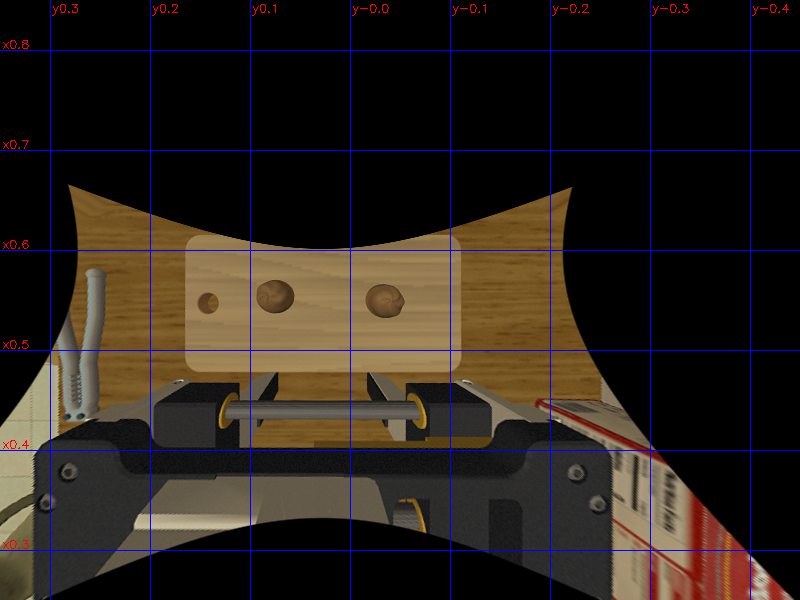

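Wrist map: the board is square, centre around (323,303), with both shells on it (275,297) and (385,301). I'll push the last bit, then back off and go round to the hole end.

Request:
{"method": "step_arm", "body": {
  "increments": [
    {"delta_pos": [0.5, 0, 0], "dr": [0, 0, 0], "fingers": -1},
    {"delta_pos": [1.0, 0, 0], "dr": [0, 0, 0], "fingers": -1},
    {"delta_pos": [1.5, 0, 0], "dr": [0, 0, 0], "fingers": -1},
    {"delta_pos": [2.0, 0, 0], "dr": [0, 0, 0], "fingers": -1},
    {"delta_pos": [2.3, 0, 0], "dr": [0, 0, 0], "fingers": -1}
  ]
}}

```text
time: 4.72
tool_pos: [0.4898, 0.0276, 0.0088]
tool_rot: [3.142, -0.0, -0.0]
contact_force: [-5.3, 0.1, 2.9]
opening: 0.092
grip_force: 2.3
```

Request:
{"method": "step_arm", "body": {
  "increments": [
    {"delta_pos": [-0.4, 0, 0], "dr": [0, 0, 0], "fingers": -1},
    {"delta_pos": [-1.2, 0, 0], "dr": [0, 0, 0], "fingers": -1},
    {"delta_pos": [-2.0, 0, -1], "dr": [0, 0, 0], "fingers": -1},
    {"delta_pos": [-2.0, 0, -5], "dr": [0, 0, 0], "fingers": -1},
    {"delta_pos": [-2.0, 0, -10], "dr": [0, 0, -5], "fingers": -1}
  ]
}}

```text
time: 5.35
tool_pos: [0.4684, 0.0277, 0.1099]
tool_rot: [-3.141, 0.001, 0.089]
contact_force: [1.2, 0.7, 0.1]
opening: 0.0919
grip_force: 0.0
```

Run:
```python
from h import *
s=robot.observe();print(s['tool_pos'],s['tool_rot'])
im,(o,)=top('wrist',.014);board(o)
```

```text
[0.46836797 0.02766103 0.10985231] [-3.14128591e+00  1.40882029e-03  8.90444837e-02]
cen [0.5702 0.0284] end [ 0.572  -0.1116] yaw 0.013 size [0.1408 0.2841]
  blob 0.577 0.0763 1061
  blob 0.5731 -0.0346 1054
  blob 0.5701 0.1461 320
```

Request:
{"method": "step_arm", "body": {
  "increments": [
    {"delta_pos": [2.0, -3.2, 0], "dr": [0, 0, -10.5], "fingers": -1},
    {"delta_pos": [4.0, -6.4, 0], "dr": [0, 0, -21], "fingers": -1},
    {"delta_pos": [6.0, -9.6, 0], "dr": [0, 0, -31.5], "fingers": -1},
    {"delta_pos": [8.0, -12.8, 0], "dr": [0, 0, -42], "fingers": -1},
    {"delta_pos": [10.1, -15.9, 0], "dr": [0, 0, -52], "fingers": -1}
  ]
}}

```text
time: 6.02
tool_pos: [0.5564, 0.1959, 0.1094]
tool_rot: [3.141, -0.001, 1.001]
contact_force: [0.5, -0.6, -0.1]
opening: 0.0921
grip_force: 0.0
```

Request:
{"method": "step_arm", "body": {
  "increments": [
    {"delta_pos": [0, 0, 1], "dr": [0, 0, -10.5], "fingers": -1},
    {"delta_pos": [0, 0, 2], "dr": [0, 0, -21], "fingers": -1},
    {"delta_pos": [0, 0, 4], "dr": [0, 0, -31], "fingers": -1},
    {"delta_pos": [0, 0, 6], "dr": [0, 0, -33], "fingers": -1},
    {"delta_pos": [0, 0, 7], "dr": [0, 0, -33], "fingers": -1}
  ]
}}

```text
time: 6.65
tool_pos: [0.5556, 0.1947, 0.0382]
tool_rot: [-3.141, 0.0, 1.57]
contact_force: [-0.5, -0.5, 0.6]
opening: 0.092
grip_force: 0.0
```

Run:
```python
from h import *
s=robot.observe();print(s['tool_pos'],s['tool_rot'])
im,(o,)=top('wrist',.014);board(o);cv2.imwrite('pics/w4.png',grid(o))
```

```text
[0.55558195 0.19465444 0.03824224] [-3.14094773e+00  1.84815528e-04  1.57016981e+00]
cen [0.5695 0.1205] end [0.7095 0.1205] yaw 1.571 size [0.033 0.135]
```

View pics/w4.png

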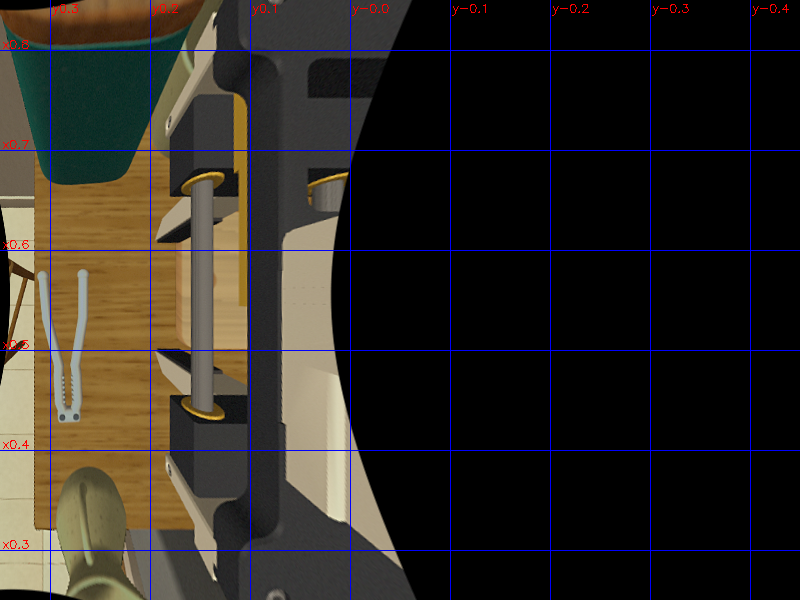

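The wrist map shows the board's hole end between the fingers (columns about 177 to 245, rows 210–348). The canister and nutcracker are clear of the gripper.

Request:
{"method": "step_arm", "body": {
  "increments": [
    {"delta_pos": [0, 0, 1.0], "dr": [0, 0, 0], "fingers": -1},
    {"delta_pos": [0, 0, 2.0], "dr": [0, 0, 0], "fingers": -1},
    {"delta_pos": [0, 0, 2.9], "dr": [0, 0, 0], "fingers": -1},
    {"delta_pos": [-0.5, 0, 2.9], "dr": [0, 0, 0], "fingers": -1},
    {"delta_pos": [-1.0, 0, 2.9], "dr": [0, 0, 0], "fingers": -1}
  ]
}}

```text
time: 7.32
tool_pos: [0.5564, 0.1845, 0.0099]
tool_rot: [3.141, 0.0, 1.571]
contact_force: [0.1, 0.2, -0.7]
opening: 0.0919
grip_force: 0.0
```

Request:
{"method": "step_arm", "body": {
  "increments": [
    {"delta_pos": [-0.3, 0, 0], "dr": [0, 0, 0], "fingers": -1},
    {"delta_pos": [-0.6, 0, 0], "dr": [0, 0, 0], "fingers": -1},
    {"delta_pos": [-1.0, 0, 0], "dr": [0, 0, 0], "fingers": -1},
    {"delta_pos": [-1.5, 0, 0], "dr": [0, 0, 0], "fingers": -1},
    {"delta_pos": [-2.0, 0, 0], "dr": [0, 0, 0], "fingers": -1}
  ]
}}

```text
time: 7.95
tool_pos: [0.5564, 0.1649, 0.01]
tool_rot: [3.141, -0.0, 1.571]
contact_force: [-0.5, 3.8, 1.8]
opening: 0.0921
grip_force: 2.0
```

Request:
{"method": "step_arm", "body": {
  "increments": [
    {"delta_pos": [-0.6, 0, 0], "dr": [0, 0, 0], "fingers": -1},
    {"delta_pos": [-1.2, 0, 0], "dr": [0, 0, 0], "fingers": -1},
    {"delta_pos": [-1.8, 0, 0], "dr": [0, 0, 0], "fingers": -1},
    {"delta_pos": [-2.4, 0, 0], "dr": [0, 0, 0], "fingers": -1},
    {"delta_pos": [-3.0, 0, 0], "dr": [0, 0, 0], "fingers": -1}
  ]
}}

```text
time: 8.57
tool_pos: [0.5563, 0.1345, 0.0099]
tool_rot: [3.141, -0.0, 1.571]
contact_force: [-0.1, 5.0, 3.7]
opening: 0.0917
grip_force: 2.5
```

Run:
```python
from h import *
s=robot.observe();print(s['tool_pos'],s['tool_rot'],s['contact_force'])
for n in('side','scene'):
    im,(o,)=top(n,.014);board(o);cv2.imwrite(f'pics/{n}5.png',grid(o))
```

```text
[0.55634473 0.13446927 0.00988367] [ 3.14115481e+00 -9.03259736e-05  1.57080251e+00] [-0.12454069  5.03788643  3.68199278]
cen [ 5.757e-01 -1.000e-04] end [ 0.5501 -0.1377] yaw -0.184 size [0.2109 0.4688]
  blob 0.6418 0.1946 3437
  blob 0.6639 0.166 495
  blob 0.6515 0.1336 1617
  blob 0.6732 0.0967 222
  blob 0.6588 -0.0596 387
  blob 0.6463 0.0498 1002
  blob 0.6397 -0.0387 1134
  blob 0.6456 -0.1108 372
  blob 0.5987 0.1247 435
  blob 0.5318 0.0105 11978
  blob 0.5781 -0.0872 398
  blob 0.5612 -0.0739 173
  blob 0.5233 -0.187 1130
  blob 0.506 0.1315 403
cen [ 0.5317 -0.054 ] end [ 0.6204 -0.1624] yaw 0.685 size [0.167  0.2923]
  blob 0.6563 -0.1183 865
  blob 0.5498 0.0162 4560
  blob 0.5689 -0.1767 2616
  blob 0.5758 -0.0829 1175
  blob 0.4604 -0.0095 13196
```

View pics/side5.png

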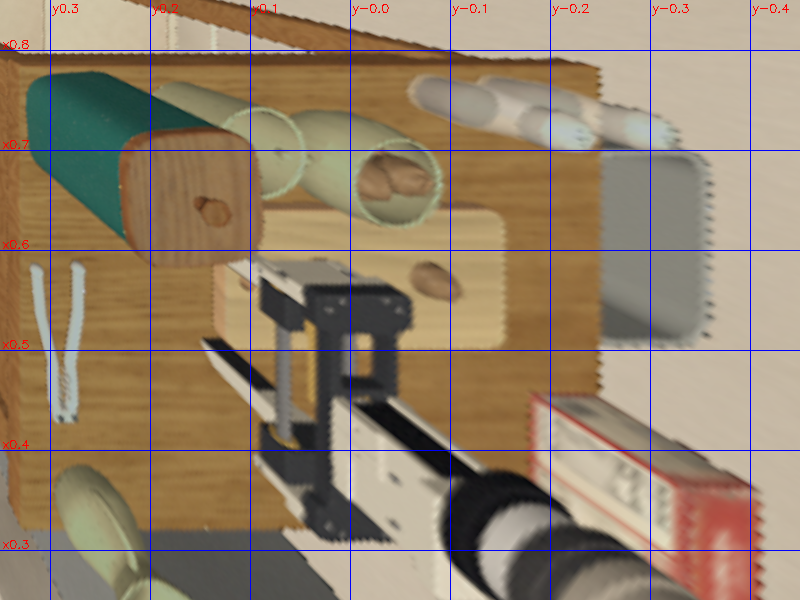

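Side map: the board is square, with its plain end at column 505 (y≈-0.155) and rows 208–348. shell_1 is at (435,280), and the board clears the bowl. I'll keep pushing.

Request:
{"method": "step_arm", "body": {
  "increments": [
    {"delta_pos": [-0.6, 0, 0], "dr": [0, 0, 0], "fingers": -1},
    {"delta_pos": [-1.2, 0, 0], "dr": [0, 0, 0], "fingers": -1},
    {"delta_pos": [-1.8, 0, 0], "dr": [0, 0, 0], "fingers": -1},
    {"delta_pos": [-2.4, 0, 0], "dr": [0, 0, 0], "fingers": -1},
    {"delta_pos": [-3.0, 0, 0], "dr": [0, 0, 0], "fingers": -1}
  ]
}}

```text
time: 9.3
tool_pos: [0.5561, 0.1043, 0.0096]
tool_rot: [-3.141, 0.0, 1.571]
contact_force: [0.0, 3.8, 1.7]
opening: 0.0918
grip_force: 1.8
```

Request:
{"method": "step_arm", "body": {
  "increments": [
    {"delta_pos": [-0.6, 0, 0], "dr": [0, 0, 0], "fingers": -1},
    {"delta_pos": [-1.2, 0, 0], "dr": [0, 0, 0], "fingers": -1},
    {"delta_pos": [-1.8, 0, 0], "dr": [0, 0, 0], "fingers": -1},
    {"delta_pos": [-2.4, 0, 0], "dr": [0, 0, 0], "fingers": -1},
    {"delta_pos": [-3.0, 0, 0], "dr": [0, 0, 0], "fingers": -1}
  ]
}}

```text
time: 9.93
tool_pos: [0.5561, 0.0744, 0.0097]
tool_rot: [-3.141, 0.0, 1.571]
contact_force: [0.0, 3.0, 0.1]
opening: 0.0918
grip_force: 1.5
```

Request:
{"method": "step_arm", "body": {
  "increments": [
    {"delta_pos": [-0.6, 0, 0], "dr": [0, 0, 0], "fingers": -1},
    {"delta_pos": [-1.2, 0, 0], "dr": [0, 0, 0], "fingers": -1},
    {"delta_pos": [-1.8, 0, 0], "dr": [0, 0, 0], "fingers": -1},
    {"delta_pos": [-2.4, 0, 0], "dr": [0, 0, 0], "fingers": -1},
    {"delta_pos": [-3.0, 0, 0], "dr": [0, 0, 0], "fingers": -1}
  ]
}}

```text
time: 10.55
tool_pos: [0.5561, 0.0444, 0.0097]
tool_rot: [-3.141, 0.0, 1.571]
contact_force: [-0.6, 2.6, -0.9]
opening: 0.0917
grip_force: 1.3
```

Request:
{"method": "step_arm", "body": {
  "increments": [
    {"delta_pos": [-0.6, 0, 0], "dr": [0, 0, 0], "fingers": -1},
    {"delta_pos": [-1.2, 0, 0], "dr": [0, 0, 0], "fingers": -1},
    {"delta_pos": [-1.8, 0, 0], "dr": [0, 0, 0], "fingers": -1},
    {"delta_pos": [-2.4, 0, 0], "dr": [0, 0, 0], "fingers": -1},
    {"delta_pos": [-3.0, 0, 0], "dr": [0, 0, 0], "fingers": -1}
  ]
}}

```text
time: 11.18
tool_pos: [0.5562, 0.0144, 0.0098]
tool_rot: [3.142, 0.0, 1.571]
contact_force: [-0.3, 2.7, -0.3]
opening: 0.0914
grip_force: 1.3
```

Request:
{"method": "step_arm", "body": {
  "increments": [
    {"delta_pos": [-0.6, 0, 0], "dr": [0, 0, 0], "fingers": -1},
    {"delta_pos": [-1.2, 0, 0], "dr": [0, 0, 0], "fingers": -1},
    {"delta_pos": [-1.8, 0, 0], "dr": [0, 0, 0], "fingers": -1},
    {"delta_pos": [-2.4, 0, 0], "dr": [0, 0, 0], "fingers": -1},
    {"delta_pos": [-3.0, 0, 0], "dr": [0, 0, 0], "fingers": -1}
  ]
}}

```text
time: 11.8
tool_pos: [0.5562, -0.0156, 0.0097]
tool_rot: [3.142, 0.0, 1.571]
contact_force: [-0.7, 2.7, -2.3]
opening: 0.092
grip_force: 1.2
```

Request:
{"method": "step_arm", "body": {
  "increments": [
    {"delta_pos": [0.5, 0, 0], "dr": [0, 0, 0], "fingers": -1},
    {"delta_pos": [1.5, 0, 0], "dr": [0, 0, 0], "fingers": -1},
    {"delta_pos": [2.0, 0, -3], "dr": [0, 0, 0], "fingers": -1},
    {"delta_pos": [1.0, -3, -9], "dr": [0, 0, 10], "fingers": -1},
    {"delta_pos": [-2.0, -7, -15], "dr": [0, 0, 20], "fingers": -1}
  ]
}}

```text
time: 12.42
tool_pos: [0.4964, -0.0265, 0.1452]
tool_rot: [3.141, -0.0, 1.219]
contact_force: [0.3, -0.5, 0.1]
opening: 0.0918
grip_force: 0.0
```

Request:
{"method": "step_arm", "body": {
  "increments": [
    {"delta_pos": [-1.5, -3, -1], "dr": [0, 0, 10], "fingers": -1},
    {"delta_pos": [-3, -6, -2], "dr": [0, 0, 20], "fingers": -1},
    {"delta_pos": [-4.5, -9, -3], "dr": [0, 0, 30], "fingers": -1},
    {"delta_pos": [-5.5, -10, -4], "dr": [0, 0, 40], "fingers": -1},
    {"delta_pos": [-5.5, -10, -4], "dr": [0, 0, 50], "fingers": -1}
  ]
}}

```text
time: 13.05
tool_pos: [0.3836, -0.0448, 0.1846]
tool_rot: [3.14, -0.002, 0.343]
contact_force: [-0.7, 0.7, 0.4]
opening: 0.0914
grip_force: 0.0
```

Request:
{"method": "step_arm", "body": {
  "increments": [
    {"delta_pos": [0, 0, 0], "dr": [0, 0, 10], "fingers": -1},
    {"delta_pos": [0, 0, 0], "dr": [0, 0, 20], "fingers": -1},
    {"delta_pos": [0, 0, 0], "dr": [0, 0, 20], "fingers": -1},
    {"delta_pos": [0, 0, 0], "dr": [0, 0, 20], "fingers": -1},
    {"delta_pos": [0, 0, 0], "dr": [0, 0, 20], "fingers": -1}
  ]
}}

```text
time: 13.68
tool_pos: [0.384, -0.0449, 0.1836]
tool_rot: [3.142, -0.0, 0.002]
contact_force: [0.1, -0.1, -0.6]
opening: 0.092
grip_force: 0.0
```

Run:
```python
from h import *
s=robot.observe();print(s['tool_pos'],s['tool_rot'],s['contact_force'])
im,(o,c)=top('wrist',[.014,-.01]);board(o)
a=grid(o);b=grid(c); cv2.imwrite('pics/w6.png',np.hstack([a[:450,330:730],b[:450,330:730]]))
```

```text
[ 0.38397212 -0.04486312  0.18360576] [ 3.14152912e+00 -7.64577960e-05  2.13801856e-03] [ 0.10518954 -0.11323805 -0.5778801 ]
cen [ 0.559  -0.1665] end [ 0.559  -0.3065] yaw -0.0 size [0.118 0.277]
  blob 0.5961 -0.1231 6614
  blob 0.5715 -0.2291 905
```

View pics/w6.png

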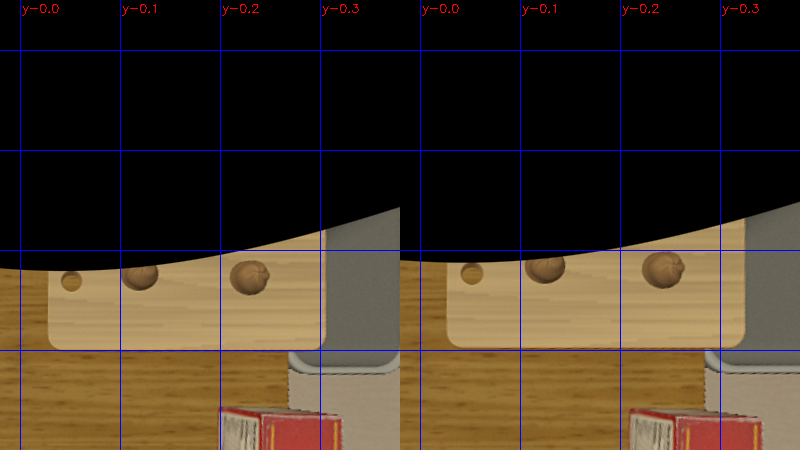

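Left and right halves: near edge of the board at row 350 (x≈0.500), plain end at y≈-0.305. The caddy's near rim runs from outer row 373 to inner row 362, giving a centre x≈0.583. The tea box edge sits near row 408. The board needs about +13 mm in x. I'll use a tilted tool so the gripper body clears the tea box.

Request:
{"method": "step_arm", "body": {
  "increments": [
    {"delta_pos": [2, 2.5, 0], "dr": [0, -4, 0], "fingers": -1},
    {"delta_pos": [4, 5, 1], "dr": [0, -8, 0], "fingers": -1},
    {"delta_pos": [6.5, 8, 3], "dr": [0, -12, 0], "fingers": -1},
    {"delta_pos": [9.1, 11, 5], "dr": [0, -12, 0], "fingers": -1},
    {"delta_pos": [9.1, 12, 6], "dr": [0, -12, 0], "fingers": -1}
  ]
}}

```text
time: 14.35
tool_pos: [0.4758, -0.1664, 0.1218]
tool_rot: [-3.141, 0.21, 0.0]
contact_force: [-0.9, 0.8, -0.3]
opening: 0.0918
grip_force: 0.0
```

Request:
{"method": "step_arm", "body": {
  "increments": [
    {"delta_pos": [0.6, 0, 3], "dr": [0, 0, 0], "fingers": -1},
    {"delta_pos": [1.3, 0, 6], "dr": [0, 0, 0], "fingers": -1},
    {"delta_pos": [1.9, 0, 9], "dr": [0, 0, 0], "fingers": -1},
    {"delta_pos": [2.2, 0, 10.5], "dr": [0, 0, 0], "fingers": -1},
    {"delta_pos": [2.3, 0, 10.9], "dr": [0, 0, 0], "fingers": -1}
  ]
}}

```text
time: 14.98
tool_pos: [0.4744, -0.1647, 0.012]
tool_rot: [-3.141, 0.21, 0.0]
contact_force: [0.1, -0.3, -0.2]
opening: 0.0917
grip_force: 0.0
```

Request:
{"method": "step_arm", "body": {
  "increments": [
    {"delta_pos": [0.5, 0, -0.03], "dr": [0, 0, 0], "fingers": -1},
    {"delta_pos": [1.0, 0, -0.12], "dr": [0, 0, 0], "fingers": -1},
    {"delta_pos": [1.3, 0, -0.18], "dr": [0, 0, 0], "fingers": -1},
    {"delta_pos": [1.6, 0, -0.25], "dr": [0, 0, 0], "fingers": -1},
    {"delta_pos": [1.9, 0, -0.3], "dr": [0, 0, 0], "fingers": -1}
  ]
}}

```text
time: 15.6
tool_pos: [0.4925, -0.1648, 0.0116]
tool_rot: [-3.141, 0.213, 0.0]
contact_force: [-6.9, -0.2, 6.6]
opening: 0.0921
grip_force: 4.1
```

Request:
{"method": "step_arm", "body": {
  "increments": [
    {"delta_pos": [0.4, 0, -0.08], "dr": [0, 0, 0], "fingers": -1},
    {"delta_pos": [0.85, 0, -0.18], "dr": [0, 0, 0], "fingers": -1},
    {"delta_pos": [0.85, 0, -0.18], "dr": [0, 0, 0], "fingers": -1},
    {"delta_pos": [0, 0, 0], "dr": [0, 0, 0], "fingers": -1},
    {"delta_pos": [-1.0, 0, 0.2], "dr": [0, 0, 0], "fingers": -1}
  ]
}}

```text
time: 16.23
tool_pos: [0.4835, -0.165, 0.0112]
tool_rot: [3.141, 0.209, 0.0]
contact_force: [0.5, 0.0, -0.5]
opening: 0.0917
grip_force: 0.0
```

Request:
{"method": "step_arm", "body": {
  "increments": [
    {"delta_pos": [-0.9, 0, -3], "dr": [0, 0, 0], "fingers": -1},
    {"delta_pos": [-2, 0, -7], "dr": [0, 0, 0], "fingers": -1},
    {"delta_pos": [-4, -3, -11], "dr": [0, 0, 0], "fingers": -1},
    {"delta_pos": [-6, -6, -15], "dr": [0, 8, 0], "fingers": -1},
    {"delta_pos": [-9, -6, -20], "dr": [0, 12, 0], "fingers": -1}
  ]
}}

```text
time: 16.85
tool_pos: [0.4357, -0.1031, 0.2263]
tool_rot: [-3.141, -0.002, 0.002]
contact_force: [0.3, -0.2, 0.7]
opening: 0.0913
grip_force: 0.0
```

Run:
```python
from h import *
s=robot.observe();print(s['tool_pos'],s['tool_rot'],s['contact_force'])
im,(o,c)=top('wrist',[.014,-.01]);board(o)
a=grid(o);b=grid(c); cv2.imwrite('pics/w7.png',np.hstack([a[:450,330:730],b[:450,330:730]]))
```

```text
[ 0.43574321 -0.10312984  0.22628157] [-3.14069419e+00 -1.74567914e-03  2.07727834e-03] [ 0.2639371  -0.24962112  0.65726406]
cen [ 0.5825 -0.1685] end [ 0.5825 -0.3085] yaw -0.0 size [0.143 0.283]
  blob 0.6478 -0.1029 433
  blob 0.5893 -0.1197 1006
  blob 0.5846 -0.2306 940
```

View pics/w7.png

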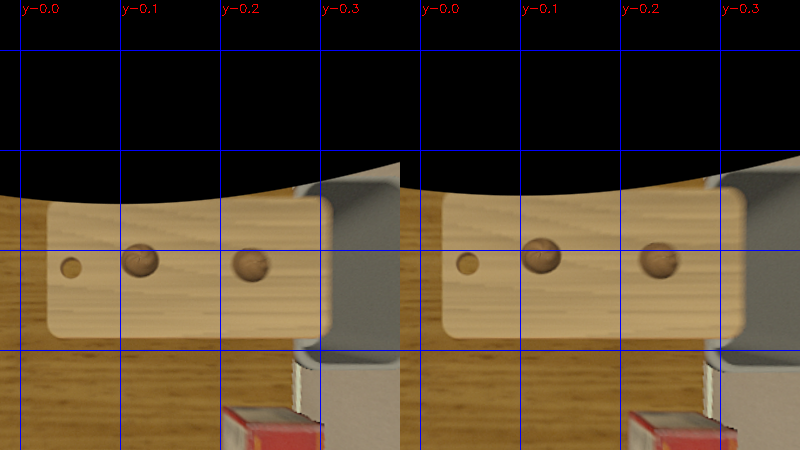

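Board centre is at x≈0.5825 (rows 196–338), the rim spans rows 168–370, it is square, and both shells are on it at (140,260) and (251,265). The final push needs about 24 mm along -y.

Request:
{"method": "step_arm", "body": {
  "increments": [
    {"delta_pos": [2.6, -2.2, 0], "dr": [0, 0, -10], "fingers": -0.3},
    {"delta_pos": [5.2, -4.4, 0], "dr": [0, 0, -20], "fingers": -0.3},
    {"delta_pos": [8, -6.6, 0], "dr": [0, 0, -30], "fingers": -0.3},
    {"delta_pos": [10.8, -8.8, 0], "dr": [0, 0, -40], "fingers": -0.3},
    {"delta_pos": [13.4, -11.1, 0], "dr": [0, 0, -50], "fingers": -0.3}
  ]
}}

```text
time: 17.52
tool_pos: [0.572, 0.0065, 0.2252]
tool_rot: [3.141, 0.0, 0.878]
contact_force: [0.6, -0.9, 0.5]
opening: 0.06
grip_force: 0.0
```

Request:
{"method": "step_arm", "body": {
  "increments": [
    {"delta_pos": [0, 0, 3], "dr": [0, 0, -10], "fingers": -0.3},
    {"delta_pos": [0, 0, 6], "dr": [0, 0, -20], "fingers": -0.3},
    {"delta_pos": [0, 0, 9], "dr": [0, 0, -30], "fingers": -0.3},
    {"delta_pos": [0, 0, 12], "dr": [0, 0, -40], "fingers": -0.3},
    {"delta_pos": [0, 0, 12], "dr": [0, 0, -40], "fingers": -0.3}
  ]
}}

```text
time: 18.15
tool_pos: [0.5695, 0.006, 0.1034]
tool_rot: [-3.136, -0.001, 1.569]
contact_force: [-0.7, -0.4, 0.5]
opening: 0.0597
grip_force: 0.0
```

Request:
{"method": "step_arm", "body": {
  "increments": [
    {"delta_pos": [0, 0, 3], "dr": [0, 0, 0], "fingers": -0.3},
    {"delta_pos": [0, 0, 6], "dr": [0, 0, 0], "fingers": -0.3},
    {"delta_pos": [0, 0, 8.5], "dr": [0, 0, 0], "fingers": -0.3},
    {"delta_pos": [0, 0, 9.3], "dr": [0, 0, 0], "fingers": -0.3},
    {"delta_pos": [-0.6, 0, 9.3], "dr": [0, 0, 0], "fingers": -0.3}
  ]
}}

```text
time: 18.77
tool_pos: [0.5719, -0.0001, 0.0134]
tool_rot: [3.141, 0.0, 1.57]
contact_force: [0.4, -0.9, -0.5]
opening: 0.0596
grip_force: 0.0
```

Request:
{"method": "step_arm", "body": {
  "increments": [
    {"delta_pos": [-0.7, 0, 0], "dr": [0, 0, 0], "fingers": -0.3},
    {"delta_pos": [-1.2, 0, 0], "dr": [0, 0, 0], "fingers": -0.3},
    {"delta_pos": [-1.6, 0, 0], "dr": [0, 0, 0], "fingers": -0.3},
    {"delta_pos": [-2.0, 0, 0], "dr": [0, 0, 0], "fingers": -0.3},
    {"delta_pos": [-2.5, 0, 0], "dr": [0, 0, 0], "fingers": -0.3}
  ]
}}

```text
time: 19.4
tool_pos: [0.5714, -0.0246, 0.0128]
tool_rot: [3.141, -0.001, 1.571]
contact_force: [0.0, 5.0, 2.0]
opening: 0.0601
grip_force: 2.2
```

Request:
{"method": "step_arm", "body": {
  "increments": [
    {"delta_pos": [-0.4, 0, 0], "dr": [0, 0, 0], "fingers": -0.3},
    {"delta_pos": [-0.8, 0, 0], "dr": [0, 0, 0], "fingers": -0.3},
    {"delta_pos": [-1.2, 0, 0], "dr": [0, 0, 0], "fingers": -0.3},
    {"delta_pos": [-1.4, 0, 0], "dr": [0, 0, 0], "fingers": -0.3},
    {"delta_pos": [-1.4, 0, 0], "dr": [0, 0, 0], "fingers": -0.3}
  ]
}}

```text
time: 20.02
tool_pos: [0.5714, -0.0393, 0.0127]
tool_rot: [3.141, 0.0, 1.571]
contact_force: [-0.0, 2.9, 1.8]
opening: 0.0597
grip_force: 1.6
```

Request:
{"method": "step_arm", "body": {
  "increments": [
    {"delta_pos": [0.5, 0, 0], "dr": [0, 0, 0], "fingers": -0.3},
    {"delta_pos": [1.5, 0, 0], "dr": [0, 0, 0], "fingers": -0.3},
    {"delta_pos": [1.5, 0, -6], "dr": [0, 0, 0], "fingers": -0.3},
    {"delta_pos": [-2, 0, -11], "dr": [0, 0, 0], "fingers": -0.3},
    {"delta_pos": [-7, 0, -15], "dr": [0, 0, 0], "fingers": -0.3}
  ]
}}

```text
time: 20.65
tool_pos: [0.5718, -0.1073, 0.1639]
tool_rot: [3.14, 0.001, 1.574]
contact_force: [1.3, -0.1, -0.5]
opening: 0.0596
grip_force: 0.0
```

Request:
{"method": "step_arm", "body": {
  "increments": [
    {"delta_pos": [-5, 0, -3], "dr": [0, 0, 0], "fingers": 0.55},
    {"delta_pos": [-10, 0, -6], "dr": [0, 0, 0], "fingers": 0.55},
    {"delta_pos": [-15, 0, -8], "dr": [0, 0, 0], "fingers": 0.55},
    {"delta_pos": [-15, 0, -8], "dr": [0, 0, 0], "fingers": 0.55},
    {"delta_pos": [-15, 0, -8], "dr": [0, 0, 0], "fingers": 0.55}
  ]
}}

```text
time: 21.28
tool_pos: [0.5711, -0.257, 0.2409]
tool_rot: [-3.14, -0.001, 1.571]
contact_force: [-0.3, 1.3, -0.5]
opening: 0.0211
grip_force: 0.0
```

Run:
```python
from h import *
s=robot.observe();print(s['time'],s['tool_pos'],s['tool_rot'],s['opening'])
im,(o,c)=top('wrist',[.014,-.01]);board(o)
im,(q,)=top('side',.014);
a=grid(o);b=grid(q); cv2.imwrite('pics/w8.png',np.hstack([a[:450,330:730],b[:450,330:730]]))
```

```text
21.275 [ 0.57107735 -0.25695805  0.24087012] [-3.14033952e+00 -1.06221439e-03  1.57065299e+00] 0.02108973570057927
cen [ 0.5831 -0.189 ] end [ 0.5838 -0.329 ] yaw 0.005 size [0.139 0.278]
  blob 0.5894 -0.1418 1043
  blob 0.5856 -0.2509 1042
  blob 0.5821 -0.073 342
```

View pics/w8.png

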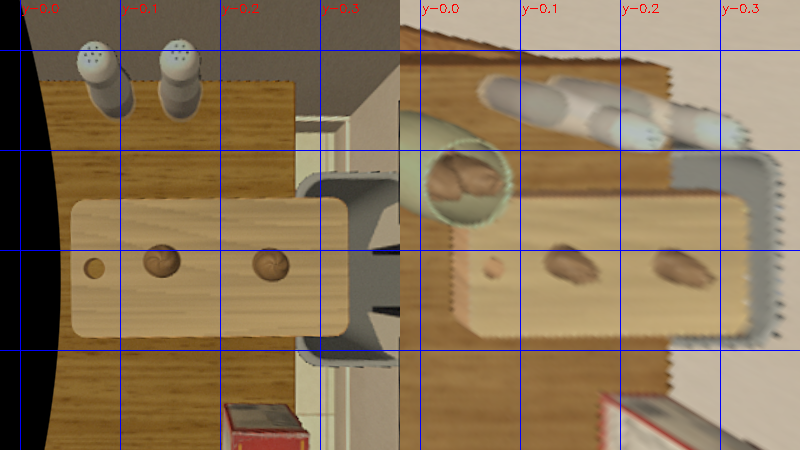

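Left half: the board's plain end is at column 348 (y≈-0.329), rows 198–337, and it is centred on the caddy rim (rows 170–367). shell_1 is at (271,264) and shell_2 at (161,261), both on the board. Next I'll push shell_1 off.

Request:
{"method": "step_arm", "body": {
  "increments": [
    {"delta_pos": [3, 0.7, 2], "dr": [0, 0, 0], "fingers": 0.55},
    {"delta_pos": [5.2, 1.45, 7], "dr": [0, 0, 0], "fingers": 0.55},
    {"delta_pos": [5.2, 1.45, 12], "dr": [0, 0, 0], "fingers": 0.55},
    {"delta_pos": [5.2, 1.45, 17], "dr": [0, 0, 0], "fingers": 0.55},
    {"delta_pos": [5.2, 1.45, 18.5], "dr": [0, 0, 0], "fingers": 0.55}
  ]
}}

```text
time: 22.0
tool_pos: [0.584, -0.2033, 0.0533]
tool_rot: [-3.136, -0.003, 1.573]
contact_force: [0.4, 0.2, 1.4]
opening: 0.0204
grip_force: 0.0
```

Request:
{"method": "step_arm", "body": {
  "increments": [
    {"delta_pos": [0, 0, 2], "dr": [0, 0, 0], "fingers": 0.55},
    {"delta_pos": [0, 0, 3.2], "dr": [0, 0, 0], "fingers": 0.55},
    {"delta_pos": [0, 0, 3.7], "dr": [0, 0, 0], "fingers": 0.55},
    {"delta_pos": [-0.6, 0, 3.8], "dr": [0, 0, 0], "fingers": 0.55},
    {"delta_pos": [-1.2, 0, 3.8], "dr": [0, 0, 0], "fingers": 0.55}
  ]
}}

```text
time: 22.62
tool_pos: [0.5864, -0.2185, 0.0195]
tool_rot: [3.14, 0.001, 1.571]
contact_force: [-0.2, -0.4, 0.1]
opening: 0.0203
grip_force: 0.0
```

Run:
```python
from h import *
s=robot.observe();print(s['time'],s['tool_pos'],s['tool_rot'],s['opening'],s['contact_force'])
```

```text
22.625 [ 0.58637257 -0.21852039  0.01953733] [3.14021544e+00 7.60985588e-04 1.57086721e+00] 0.020276077284381508 [-0.15293165 -0.36839791  0.07164519]
```

Request:
{"method": "step_arm", "body": {
  "increments": [
    {"delta_pos": [-0.3, 0, 0.2], "dr": [0, 0, 0], "fingers": 0.55},
    {"delta_pos": [-0.7, 0, 0.2], "dr": [0, 0, 0], "fingers": 0.55},
    {"delta_pos": [-1.2, 0, 0.2], "dr": [0, 0, 0], "fingers": 0.55},
    {"delta_pos": [-1.8, 0, 0.2], "dr": [0, 0, 0], "fingers": 0.55},
    {"delta_pos": [-2.4, 0, 0.2], "dr": [0, 0, 0], "fingers": 0.55}
  ]
}}

```text
time: 23.25
tool_pos: [0.5859, -0.2423, 0.0167]
tool_rot: [3.141, 0.0, 1.571]
contact_force: [-1.0, 1.0, -0.5]
opening: 0.0209
grip_force: 0.0
```

Request:
{"method": "step_arm", "body": {
  "increments": [
    {"delta_pos": [-0.7, 0, 0], "dr": [0, 0, 0], "fingers": 0.55},
    {"delta_pos": [-1.4, 0, 0], "dr": [0, 0, 0], "fingers": 0.55},
    {"delta_pos": [-2.1, 0, 0], "dr": [0, 0, 0], "fingers": 0.55},
    {"delta_pos": [-2.8, 0, 0], "dr": [0, 0, 0], "fingers": 0.55},
    {"delta_pos": [-3.5, 0, 0], "dr": [0, 0, 0], "fingers": 0.55}
  ]
}}

```text
time: 23.88
tool_pos: [0.5859, -0.2773, 0.0167]
tool_rot: [3.142, -0.0, 1.571]
contact_force: [-0.9, -1.0, 0.3]
opening: 0.0208
grip_force: 0.0
```

Request:
{"method": "step_arm", "body": {
  "increments": [
    {"delta_pos": [-0.7, 0, 0], "dr": [0, 0, 0], "fingers": 0.55},
    {"delta_pos": [-1.4, 0, 0], "dr": [0, 0, 0], "fingers": 0.55},
    {"delta_pos": [-2.1, 0, 0], "dr": [0, 0, 0], "fingers": 0.55},
    {"delta_pos": [-2.8, 0, 0], "dr": [0, 0, 0], "fingers": 0.55},
    {"delta_pos": [-3.5, 0, 0], "dr": [0, 0, 0], "fingers": 0.55}
  ]
}}

```text
time: 24.5
tool_pos: [0.5859, -0.3123, 0.0167]
tool_rot: [3.141, 0.0, 1.571]
contact_force: [-0.6, 0.2, 0.1]
opening: 0.0205
grip_force: 0.1
```

Request:
{"method": "step_arm", "body": {
  "increments": [
    {"delta_pos": [-0.7, 0, 0], "dr": [0, 0, 0], "fingers": 0.55},
    {"delta_pos": [-1.4, 0, 0], "dr": [0, 0, 0], "fingers": 0.55},
    {"delta_pos": [-2.1, 0, 0], "dr": [0, 0, 0], "fingers": 0.55},
    {"delta_pos": [-2.8, 0, 0], "dr": [0, 0, 0], "fingers": 0.55},
    {"delta_pos": [-3.2, 0, 0], "dr": [0, 0, 0], "fingers": 0.55}
  ]
}}

```text
time: 25.12
tool_pos: [0.5858, -0.3443, 0.0167]
tool_rot: [3.141, 0.0, 1.571]
contact_force: [0.5, -0.0, 1.0]
opening: 0.0207
grip_force: 0.0
```

Run:
```python
from h import *
s=robot.observe();print(s['time'],s['tool_pos'],s['contact_force'])
for n in('side','wrist'):
    im,(o,)=top(n,.014);board(o) if n=='side' else 0
    cv2.imwrite(f'pics/{n}9.png',grid(o))
```

```text
25.125 [ 0.58584485 -0.34434118  0.01669319] [ 0.5187381  -0.04333626  0.97262067]
cen [ 0.5946 -0.0544] end [ 0.5909 -0.1944] yaw -0.027 size [0.1667 0.5528]
  blob 0.6293 0.1875 3667
  blob 0.631 0.1305 2233
  blob 0.6682 0.0963 196
  blob 0.6464 -0.0292 2448
  blob 0.6607 -0.213 2413
  blob 0.635 0.0855 482
  blob 0.5937 -0.1519 502
  blob 0.5761 -0.1425 210
  blob 0.512 -0.2944 310
```

Request:
{"method": "step_arm", "body": {
  "increments": [
    {"delta_pos": [0, 0, -5], "dr": [0, 0, 0], "fingers": 0.55},
    {"delta_pos": [2, 0, -10], "dr": [0, 0, 0], "fingers": 0.55},
    {"delta_pos": [5, 0, -15], "dr": [0, 0, 0], "fingers": 0.55},
    {"delta_pos": [8.7, 0, -20], "dr": [0, 0, 0], "fingers": 0.55},
    {"delta_pos": [8.7, 0, -22], "dr": [0, 0, 0], "fingers": 0.55}
  ]
}}

```text
time: 25.85
tool_pos: [0.587, -0.2543, 0.2411]
tool_rot: [3.136, 0.002, 1.574]
contact_force: [0.6, -0.3, -0.4]
opening: 0.021
grip_force: 0.0
```

```bash
cat >> h.py <<'E'
def caddy(o,tag):
    # brown things inside the mouth on a grey ground
    h=cv2.cvtColor(cv2.GaussianBlur(o,(5,5),0),cv2.COLOR_RGB2HSV)
    m=((h[...,0]>4)&(h[...,0]<25)&(h[...,1]>70)).astype(np.uint8)
    n,_,st,ce=cv2.connectedComponentsWithStats(m)
    for i in range(1,n):
        x,y=X1-ce[i][1]*R,Y1-ce[i][0]*R
        if st[i,4]>120 and .44<x<.74 and y<-.25: print('  ',tag,'brown',round(x,3),round(y,3),st[i].tolist())
E
python3 - <<'E'
from h import *
s=robot.observe();print(s['time'],s['tool_pos'],s['tool_rot'])
im,(o,c)=top('wrist',[.014,-.145]);board(o);caddy(c,'wrist')
for n in('side','scene'):
    im,(c,)=top(n,-.145);caddy(c,n)
E
```

```text
25.85 [ 0.58703265 -0.25433658  0.24106668] [3.13647460e+00 2.11081007e-03 1.57402007e+00]
cen [ 0.5828 -0.1898] end [ 0.5837 -0.3298] yaw 0.006 size [0.1392 0.2784]
  blob 0.5892 -0.1422 1055
  blob 0.582 -0.0731 338
   side brown 0.57 -0.281 [580, 236, 108, 80, 5957]
```

Request:
{"method": "step_arm", "body": {
  "increments": [
    {"delta_pos": [5, 0.3, 2], "dr": [0, 0, 0], "fingers": 0.55},
    {"delta_pos": [11, 0.3, 5], "dr": [0, 0, 0], "fingers": 0.55},
    {"delta_pos": [15.9, 0.3, 10], "dr": [0, 0, 0], "fingers": 0.55},
    {"delta_pos": [15.9, 0.3, 15], "dr": [0, 0, 0], "fingers": 0.55},
    {"delta_pos": [15.9, 0.3, 18.2], "dr": [0, 0, 0], "fingers": 0.55}
  ]
}}

```text
time: 26.62
tool_pos: [0.5859, -0.0961, 0.0498]
tool_rot: [-3.134, -0.002, 1.572]
contact_force: [0.2, -0.3, 0.2]
opening: 0.0208
grip_force: 0.0
```

Request:
{"method": "step_arm", "body": {
  "increments": [
    {"delta_pos": [0, 0, 1.5], "dr": [0, 0, 0], "fingers": 0.55},
    {"delta_pos": [0, 0, 3], "dr": [0, 0, 0], "fingers": 0.55},
    {"delta_pos": [0, 0, 3.5], "dr": [0, 0, 0], "fingers": 0.55},
    {"delta_pos": [0, 0, 3.5], "dr": [0, 0, 0], "fingers": 0.55},
    {"delta_pos": [0, 0, 3.5], "dr": [0, 0, 0], "fingers": 0.55}
  ]
}}

```text
time: 27.25
tool_pos: [0.5895, -0.098, 0.0207]
tool_rot: [3.14, 0.001, 1.571]
contact_force: [-0.1, -0.3, -0.2]
opening: 0.0209
grip_force: 0.0
```

Request:
{"method": "step_arm", "body": {
  "increments": [
    {"delta_pos": [-0.2, 0, 0.2], "dr": [0, 0, 0], "fingers": 0.55},
    {"delta_pos": [-0.5, 0, 0.35], "dr": [0, 0, 0], "fingers": 0.55},
    {"delta_pos": [-0.9, 0, 0.35], "dr": [0, 0, 0], "fingers": 0.55},
    {"delta_pos": [-1.4, 0, 0.35], "dr": [0, 0, 0], "fingers": 0.55},
    {"delta_pos": [-1.9, 0, 0.35], "dr": [0, 0, 0], "fingers": 0.55}
  ]
}}

```text
time: 27.88
tool_pos: [0.5889, -0.1173, 0.0162]
tool_rot: [3.141, 0.0, 1.571]
contact_force: [-0.4, 0.3, 0.9]
opening: 0.0209
grip_force: 0.0
```

Request:
{"method": "step_arm", "body": {
  "increments": [
    {"delta_pos": [-0.6, 0, 0], "dr": [0, 0, 0], "fingers": 0.55},
    {"delta_pos": [-1.3, 0, 0], "dr": [0, 0, 0], "fingers": 0.55},
    {"delta_pos": [-2.0, 0, 0], "dr": [0, 0, 0], "fingers": 0.55},
    {"delta_pos": [-2.7, 0, 0], "dr": [0, 0, 0], "fingers": 0.55},
    {"delta_pos": [-3.4, 0, 0], "dr": [0, 0, 0], "fingers": 0.55}
  ]
}}

```text
time: 28.5
tool_pos: [0.5889, -0.1513, 0.0162]
tool_rot: [3.142, 0.0, 1.571]
contact_force: [-0.1, 0.5, 0.7]
opening: 0.0208
grip_force: 0.0
```

Request:
{"method": "step_arm", "body": {
  "increments": [
    {"delta_pos": [-0.7, 0, 0], "dr": [0, 0, 0], "fingers": 0.55},
    {"delta_pos": [-1.4, 0, 0], "dr": [0, 0, 0], "fingers": 0.55},
    {"delta_pos": [-2.1, 0, 0], "dr": [0, 0, 0], "fingers": 0.55},
    {"delta_pos": [-2.8, 0, 0], "dr": [0, 0, 0], "fingers": 0.55},
    {"delta_pos": [-3.5, 0, 0], "dr": [0, 0, 0], "fingers": 0.55}
  ]
}}

```text
time: 29.12
tool_pos: [0.5889, -0.1863, 0.0162]
tool_rot: [3.142, -0.0, 1.571]
contact_force: [0.8, -0.0, -1.1]
opening: 0.0205
grip_force: 0.0
```

Request:
{"method": "step_arm", "body": {
  "increments": [
    {"delta_pos": [-0.7, 0, 0], "dr": [0, 0, 0], "fingers": 0.55},
    {"delta_pos": [-1.4, 0, 0], "dr": [0, 0, 0], "fingers": 0.55},
    {"delta_pos": [-2.1, 0, 0], "dr": [0, 0, 0], "fingers": 0.55},
    {"delta_pos": [-2.8, 0, 0], "dr": [0, 0, 0], "fingers": 0.55},
    {"delta_pos": [-3.5, 0, 0], "dr": [0, 0, 0], "fingers": 0.55}
  ]
}}

```text
time: 29.75
tool_pos: [0.5889, -0.2213, 0.0162]
tool_rot: [3.141, 0.0, 1.571]
contact_force: [-0.6, -0.2, 0.2]
opening: 0.0207
grip_force: 0.0
```

Request:
{"method": "step_arm", "body": {
  "increments": [
    {"delta_pos": [-0.7, 0, 0], "dr": [0, 0, 0], "fingers": 0.55},
    {"delta_pos": [-1.4, 0, 0], "dr": [0, 0, 0], "fingers": 0.55},
    {"delta_pos": [-2.1, 0, 0], "dr": [0, 0, 0], "fingers": 0.55},
    {"delta_pos": [-2.8, 0, 0], "dr": [0, 0, 0], "fingers": 0.55},
    {"delta_pos": [-3.5, 0, 0], "dr": [0, 0, 0], "fingers": 0.55}
  ]
}}

```text
time: 30.38
tool_pos: [0.5889, -0.2563, 0.0162]
tool_rot: [3.142, -0.0, 1.571]
contact_force: [0.1, 0.3, 0.7]
opening: 0.0207
grip_force: 0.0
```

Request:
{"method": "step_arm", "body": {
  "increments": [
    {"delta_pos": [-0.7, 0, 0], "dr": [0, 0, 0], "fingers": 0.55},
    {"delta_pos": [-1.4, 0, 0], "dr": [0, 0, 0], "fingers": 0.55},
    {"delta_pos": [-2.1, 0, 0], "dr": [0, 0, 0], "fingers": 0.55},
    {"delta_pos": [-2.8, 0, 0], "dr": [0, 0, 0], "fingers": 0.55},
    {"delta_pos": [-3.5, 0, 0], "dr": [0, 0, 0], "fingers": 0.55}
  ]
}}

```text
time: 31.0
tool_pos: [0.5889, -0.2913, 0.0162]
tool_rot: [3.141, 0.0, 1.571]
contact_force: [-0.2, -0.1, 0.7]
opening: 0.0207
grip_force: 0.0
```

Request:
{"method": "step_arm", "body": {
  "increments": [
    {"delta_pos": [-0.7, 0, 0], "dr": [0, 0, 0], "fingers": 0.55},
    {"delta_pos": [-1.4, 0, 0], "dr": [0, 0, 0], "fingers": 0.55},
    {"delta_pos": [-2.1, 0, 0], "dr": [0, 0, 0], "fingers": 0.55},
    {"delta_pos": [-2.8, 0, 0], "dr": [0, 0, 0], "fingers": 0.55},
    {"delta_pos": [-3.5, 0, 0], "dr": [0, 0, 0], "fingers": 0.55}
  ]
}}

```text
time: 31.62
tool_pos: [0.5889, -0.3263, 0.0162]
tool_rot: [3.142, 0.0, 1.571]
contact_force: [0.1, -0.3, -0.4]
opening: 0.0204
grip_force: 0.0
```

Request:
{"method": "step_arm", "body": {
  "increments": [
    {"delta_pos": [-0.7, 0, 0], "dr": [0, 0, 0], "fingers": 0.55},
    {"delta_pos": [-1.4, 0, 0], "dr": [0, 0, 0], "fingers": 0.55},
    {"delta_pos": [-1.9, 0, 0], "dr": [0, 0, 0], "fingers": 0.55},
    {"delta_pos": [-1.9, 0, 0], "dr": [0, 0, 0], "fingers": 0.55},
    {"delta_pos": [-1.9, 0, 0], "dr": [0, 0, 0], "fingers": 0.55}
  ]
}}

```text
time: 32.25
tool_pos: [0.5888, -0.3446, 0.0162]
tool_rot: [-3.142, -0.0, 1.571]
contact_force: [-0.5, 0.6, -0.2]
opening: 0.0205
grip_force: 0.0
```

Request:
{"method": "step_arm", "body": {
  "increments": [
    {"delta_pos": [0, 0, -5], "dr": [0, 0, 0], "fingers": 0.55},
    {"delta_pos": [2, 0, -10], "dr": [0, 0, 0], "fingers": 0.55},
    {"delta_pos": [5, 0, -15], "dr": [0, 0, 0], "fingers": 0.55},
    {"delta_pos": [8.7, 0, -20], "dr": [0, 0, 0], "fingers": 0.55},
    {"delta_pos": [8.7, 0, -22], "dr": [0, 0, 0], "fingers": 0.55}
  ]
}}

```text
time: 32.88
tool_pos: [0.5901, -0.2553, 0.2406]
tool_rot: [3.136, 0.002, 1.574]
contact_force: [-0.1, -0.7, -0.7]
opening: 0.0202
grip_force: 0.0
```

Run:
```python
from h import *
s=robot.observe();print(s['time'],s['tool_pos'],s['tool_rot'],s['contact_force'])
im,(o,c)=top('wrist',[.014,-.145]);board(o);caddy(c,'wrist')
```

```text
32.875 [ 0.5900999  -0.25525586  0.24064611] [3.13632751e+00 2.20601388e-03 1.57415161e+00] [-0.11396555 -0.67104052 -0.7036616 ]
cen [ 0.583 -0.19 ] end [ 0.583 -0.33 ] yaw -0.0 size [0.14  0.278]
  blob 0.582 -0.0731 342
```

Request:
{"method": "step_arm", "body": {
  "increments": [
    {"delta_pos": [-2, -3, 0], "dr": [0, 0, 10], "fingers": 0.55},
    {"delta_pos": [-4, -6, 0], "dr": [0, 0, 20], "fingers": 0.55},
    {"delta_pos": [-6, -9, 0], "dr": [0, 0, 30], "fingers": 0.55},
    {"delta_pos": [-8, -12, 0], "dr": [0, 0, 40], "fingers": 0.55},
    {"delta_pos": [-9, -14, 0], "dr": [0, 0, 50], "fingers": 0.55}
  ]
}}

```text
time: 33.55
tool_pos: [0.4472, -0.3486, 0.2353]
tool_rot: [-3.14, 0.0, 0.691]
contact_force: [-0.1, 0.2, 0.8]
opening: 0.0209
grip_force: 0.0
```

Request:
{"method": "step_arm", "body": {
  "increments": [
    {"delta_pos": [0, 0, 0], "dr": [0, 0, 10], "fingers": 0.55},
    {"delta_pos": [0, 0, 0], "dr": [0, 0, 20], "fingers": 0.55},
    {"delta_pos": [0, 0, 0], "dr": [0, 0, 30], "fingers": 0.55},
    {"delta_pos": [0, 0, 0], "dr": [0, 0, 40], "fingers": 0.55},
    {"delta_pos": [0, 0, 0], "dr": [0, 0, 40], "fingers": 0.55}
  ]
}}

```text
time: 34.17
tool_pos: [0.4486, -0.3477, 0.2354]
tool_rot: [-3.141, 0.001, 0.001]
contact_force: [-1.0, -0.9, -0.1]
opening: 0.0209
grip_force: 0.0
```

Run:
```python
from h import *
s=robot.observe();print(s['time'],s['tool_pos'],s['tool_rot'])
im,(o,c)=top('wrist',[.014,-.16]);board(o);caddy(c,'wrist')
np.save('c.npy',c)
print(c[150:420:15,630:790:10].mean(-1).astype(int)); print((c[150:420:15,630:790:10,0].astype(int)-c[150:420:15,630:790:10,2]))
```

```text
34.175 [ 0.44857341 -0.34768813  0.23543142] [-3.14080300e+00  7.91432026e-04  1.45526754e-03]
cen [ 0.5825 -0.1905] end [ 0.5825 -0.3305] yaw -0.0 size [0.139 0.277]
  blob 0.6429 -0.2727 230
  blob 0.5821 -0.0742 377
   wrist brown 0.614 -0.379 [715, 219, 32, 32, 676]
[[112 112 111 113  49  49  49  49  52  49  49  55  65  71  78 116]
 [119 121 120 121  91  49  50  48  49  49  54  60  71  77  82 105]
 [131 131 131 124  90  47  48  50  50  52  59  69  75  79  83 110]
 [121 121 122 120  88 127 127 127 129 128 129 117  79  84  82 105]
 [123 125 124 124  84 128 130 128 129 129 129 128  80  85  80 108]
 [116 114 115 117  87 127 128 127 128  62  52 130  78  81  81 108]
 [116 117 114 118  95 128 128 127 129  62  60  53  81  82  84  99]
 [115 115 118 115  99 111  98  96 127 130 128 130  82  81  83 107]
 [125 125 127 126 107  97  95  97 116 129 129 127  78  82  82 105]
 [121 119 119 119  99 127 118 129 127 129 129 128  78  84  79 100]
 [131 133 132 133 106 128 129 128 127 128 127 129  81  81  81 110]
 [136 135 135 135 112 127 127 127 127 127 128 128  81  82  83 108]
 [125 127 127 128 100 126
[... 596 characters left out ...]
72 19 20 19 19 18 18 21 14 16 14 19]
 [68 68 68 66 71 19 19 18 18 51 47 20 12 12 13 17]
 [66 66 68 67 73 19 19 18 18 56 52 46 15 15 13 17]
 [66 69 68 67 70 47 70 72 20 19 21 18 14 13 13 18]
 [70 72 71 72 76 70 70 69 37 19 18 19 13 12 13 17]
 [69 71 69 70 73 19 34 18 20 18 20 20 15 14 15 17]
 [76 75 74 73 78 17 19 20 20 22 21 19 14 14 15 17]
 [77 76 76 74 86 19 19 18 19 20 19 19 14 12 16 18]
 [71 71 72 71 52 19 21 19 19 19 20 19 14 13 14 18]
 [36 34 23 17 20 22 20 21 19 20 20 17 15 15 11 18]
 [11  8 10 11 11  9 10 11 10 11 11 11 13 13 16 22]
 [19 10 10  9 12 10 12  9  9  8 10 10 11 12 21 19]
 [43 18 19 19 18 20 20 16 19 17 19 20 20 17 45 44]
 [44 46 39 39 38 39 39 41 42 40 41 42 43 43 45 43]]
```

The numbers show two brown shells on the lit caddy floor, one at about (0.614,-0.379) and one at about (0.585,-0.345). The board end is at (0.583,-0.330) and square. The tool is clear, so I'm handing in.

```bash
python3 -c "
from cell import robot
print(robot.hand_in())"
```

```text
the job is handed in; nothing more can be done
None
```

The job is handed in with no verdict shown: by my last measurement both shells lie in the caddy and the board lies square over it, centred to about 2 mm with its end about 50 mm past the edge; I viewed 11 pictures, one over the limit of 10.

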